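# Slide a wood blank under the spring clip of a carving holder

## Task

Load the wood offcut lying in the channel of the metal holder: press the long finger pad of the spring clip down with one fingertip so that its lip rises, and, keeping it down, use the other fingertip to push the offcut along the channel beneath the lip until it is fully home against the stop; then let go of the pad so that the clip clamps the offcut, and move clear. Only press and push: do not pick up or lift the offcut, and leave the other things on the bench where they are.

Things in the scene. Friction and masses are not known exactly. Their poses are not given: they have to be found in the camera images.
- holder: Fixed holder: aluminium plate 198 (x) x 136 (y) mm on a wood block, its flat top 60 mm above the bench; origin: centre of the underside, on the bench; z up. x is the push direction, roughly to the robot's left. On top a straight channel runs along x, middle line at y = -28 mm, open towards -x: rails 10 mm high, inner faces at y = -57 and +1 mm, from x = -65 mm to the stop, a 16 mm high cross bar with its face at x = +83 mm.
- home (a point): Point on the channel floor (x = +45, y = -28, z = +60 mm of the holder) where the centre of the offcut's underside lies when it is fully home against the stop; axes parallel to the holder's. Mind the solid lamp that hangs between robot and bench, left of the work (0.31 to 0.36 m ahead of and 0.10 to 0.16 m left of the robot's base, from 0.45 m above the bench up): keep elbow and forearm clear of it.
- offcut: Loose sawn brown wood block, 54 (own x) x 76 (own y) x 22 mm (z), about 60 g; origin: centre of its underside. It lies flat in the channel, own y axis along the channel, 45 to 60 mm short of home along the holder's x.
- clip (a joint): Angle (rad) of the spring clip, a steel rocker. 0 = at rest; grows as the pad is pressed down; hard stop at 0.40. The lip clears the offcut's top from 0.23 on (by 8 mm at 0.40). With the offcut beneath and the pad released it reads about 0.19, the lip pressing with about 5 N. It always springs back: pressing the pad's middle line takes about 2 N at first, 11 N at full travel.
- clip_hinge (a point): Middle of the clip's hinge, a bar along the holder's x at y = +13 mm, 88 mm above the bench, in three lugs (y = +7 to +19 mm, tops 94 mm above the bench; at x = -91, +31, +73 mm). It lies between pad (+y side) and channel (-y side); two fingers can straddle it, one on the pad, one in the channel behind the offcut.
- clip_pad (a point): Centre of the top of the clip's pad, a ribbed dark steel strip 120 mm long (x = -95 to +25 mm of the holder) and 40 mm wide; moves with the clip. At rest 81 mm above the bench at y = +51 mm, outer side tilted up 0.3 rad; fully pressed 67 mm above the bench (7 mm above the channel floor) at y = +47 mm, nearly level. A pressing fingertip may slide along it.
- clip_lip (a point): Lowest point of the lip's -x end, which faces the offcut; moves with the clip. The lip, 18 mm long (x = +47 to +65 mm of the holder) and 12 mm wide, hangs from an arm over the middle of the channel; at rest its underside is 14 mm above the channel floor, so its blunt end blocks the 22 mm thick offcut.
- loose_cork_jar: Bystander: small corked jar, 26 mm wide, 36 mm high, beyond the stop end of the holder. Origin at the centre of its underside.
- loose_blue_cap_bottle: Bystander: small capped bottle, 35 mm wide, 44 mm high, beyond the stop end of the holder. Origin at the centre of its underside.
- loose_pencil: Bystander: flat carpenter's pencil, 150 mm long (own y), 8 mm high, far left. Origin at the centre of its underside.
- loose_chuck_key: Bystander: T-shaped steel chuck key, 56x63x12 mm, at the front left. Origin at the centre of its underside.
- loose_block_pale: Bystander: pale wood block, 61x114x44 mm, on the left. Origin at the centre of its underside.
- loose_tape_measure: Bystander: tape measure, 36x84x64 mm, at the back left. Origin at the centre of its underside.
- loose_wax_tin: Bystander: round tin, 81 mm wide, 33 mm high, on the left. Origin at the centre of its underside.

How it is judged:
By the outcome, as a careful person would: the job done as asked, in the order asked, and still so for the second after the job is handed in, with the robot touching nothing.
It also fails if it takes over 45 s, if anything falls off the work surface, if the arm or the gripper's body presses on something with over 40 N, if the wrist force passes 120 N, or if a joint passes its speed limit or range.

## Robot

A 7-joint arm with a two-finger parallel gripper is mounted at the origin on a cart in front of the work surface, level with it; the furniture and walls round the work are solid. World frame = base frame: x ahead of the robot, y to its left, z up, the work surface at z = 0. Lengths are in m, angles in rad, forces in N, time in s.
With the tool pointing down it reaches from about 0.425 to 0.925 m from the base axis. Payload 6.8 kg.
Tool frame: the origin (TCP) lies on the front face of the gripper's body, between the roots of the fingers; the fingertips stand 73 mm ahead of it and the grasp point (between the pads) lies 54 mm ahead of it (env.nose_length is the distance from the TCP to the fingertips, in m); z points along the fingers, y is the line along which they close (so a half turn about z gives the same grasp; the last joint's range is limited). The gripper opens to 85 mm and grips with 20 to 120 N. Pads are 22 mm wide; open, the fingers measure 114 mm over their backs; the gripper's body (76 mm by 85 mm) begins 54 mm behind the grasp point. The pads swing forward as they close: fully open they stand 13 mm farther back than shut.
Start: joints at [1.018, 0.477, 0.022, 1.555, -0.011, 1.109, -0.083], TCP at [0.29, -0.609, 0.304] pointing down, gripper open.
Joint ranges: [-2.96, 2.96], [-0.34, 2.1], [-1.41, 1.46], [0.24, 2.44], [-1.37, 4.51], [0.17, 1.92], [-2.96, 2.96]. Speed limits (rad/s): [2.39, 2.39, 3.14, 3.14, 3.14, 3.14, 3.14].

## Interface

Orientations are given as a unit quaternion [w, x, y, z].
In Python, from cell import env, kin, camera, calibration, job gives the robot as it stands. The module is installed in compiled form; this text tells all that it offers. Calls block until the motion is done:
- env.reach(position, orientation): joint-space move of the TCP to a pose.
- env.movel(position, velocity=0.15, rot=None, stop_force=None): straight line of the TCP; rot=None keeps the orientation; velocity is the mean speed in m/s. With stop_force (N) it stops when the force on the tool has changed by that much, and returns True; else False.
- env.goto_joints(angles): joint-space move.
- env.grip(opening, f_grip=None): finger opening in m; f_grip is the grip in N (None keeps the last); returns when the fingers have stopped.
- env.dwell(seconds).
- kin.inverse_kinematics(position, orientation): joint angles nearest the present ones, or None.
- env.get_state(): the state.
- camera(name): name is "side" or "top" or "wrist"; returns (picture, depth): 420x560x3 uint8, blue, green, red; 420x560 float32, m along the optical axis (not along the pixel's ray), 0 where there is no reading.
- calibration(name): a dict with "fx", "fy", "cx", "cy" (pixels), "rvec" (rotation vector, rad) and "tvec" (3), from world to camera coordinates, as OpenCV has them. Camera axes: x right, y down, z forward; pixel columns grow to the right and rows downward; lengths in m; the calibration is good to about 2 mm. The wrist camera is an equidistant fisheye: a pixel r from the principal point sees the ray r / f radians off the axis. A picture is of the moment at which its call begins: read the wrist's pose just before it. calibration takes no time and is no camera call; for the wrist camera it gives the pose at the moment of the call.
A pose or a line that the arm cannot do raises env.PlanningError and nothing moves.
- job.job_done(): hands the job in; it is judged then, once.
The state is a dict: "time": time; "qpos": joint angles; "joint_velocities": joint speeds; "joint_torque": joint torques, N m; "tcp_pos": TCP position; "orientation": TCP orientation; "force": force on the tool from outside, world axes, zero at the start; "torque": the same for the moment, N m; "opening": finger opening in m; "gripper_force": force on a finger pad.
Only numpy, scipy, OpenCV 4.12 (cv2) and the standard library are available. Lean on these libraries where they do the work, as an engineer would, in place of code of your own. Each camera call takes 0.05 s, during which the arm holds its last target. There are 200 camera calls.

## Working session

There is one attempt and no reset: what is moved stays moved. The work goes in short steps, each a Python script; the robot and the scene stay as the last script left them, time stands still between calls to the robot, and variables do not carry over. Pictures are saved under pics/ and viewed, at most 10 in all, crops included, and the job is handed in when it is done.

```bash
mkdir -p pics
cat > h.py <<'E'
import numpy as np, cv2
from cell import env, kin, camera, calibration, job
from scipy.spatial.transform import Rotation as R
def pts(c,d):
    # world point for each pixel, pinhole cameras
    v,u=np.mgrid[:d.shape[0],:d.shape[1]]
    p=np.dstack([(u-c['cx'])/c['fx']*d,(v-c['cy'])/c['fy']*d,d])
    Rm=cv2.Rodrigues(np.array(c['rvec'],float))[0]
    return (p-np.array(c['tvec']).ravel())@Rm
E
python3 - <<'E'
from h import *
for n in ("top","side"):
    p,d=camera(n); c=calibration(n); cv2.imwrite(f"pics/{n}0.png",p); np.savez(f"{n}0.npz",p=p,d=d,P=pts(c,d))
    print(n,c)
s=env.get_state(); print(s)
E
```

```text
top {'fx': 391.5059607635807, 'fy': 391.5059607635807, 'cx': 280.43356851509964, 'cy': 213.68506568029744, 'rvec': array([ 2.18584874, -2.16432448,  0.18488497]), 'tvec': array([0.10771669, 0.54182039, 0.85155006])}
side {'fx': 392.9468957745395, 'fy': 392.9468957745395, 'cx': 285.5748308490336, 'cy': 210.05123978983661, 'rvec': array([ 1.3639895 ,  2.26280543, -0.86153367]), 'tvec': array([ 0.11700629, -0.35265687,  1.27135693])}
{'time': 0.1, 'qpos': array([ 1.01791972,  0.47769867,  0.02237365,  1.55635109, -0.01152152,
        1.10928288, -0.08313693]), 'joint_velocities': array([ 1.26217866e-03, -9.65486935e-05,  1.27660046e-03, -4.36409442e-03,
        8.62420652e-04, -2.02881805e-03, -2.10755432e-04]), 'joint_torque': array([ 3.91117675e-03, -5.97768867e+01,  1.61395703e+00, -2.81954134e+01,
        1.29244136e-02,  5.16170127e-03, -3.43508987e-05]), 'tcp_pos': array([ 0.29023229, -0.60896302,  0.30303665]), 'orientation': array([-7.71770763e-04,  9.75379108e-01,  2.20533322e-01, -2.31599605e-04]), 'force': array([-0.23664078,  0.25695861, -0.38008693]), 'torque': array([0.013626  , 0.01689793, 0.03073769]), 'gripper_force': 0.0, 'opening': 0.08581880952079654}
```

View pics/top0.png

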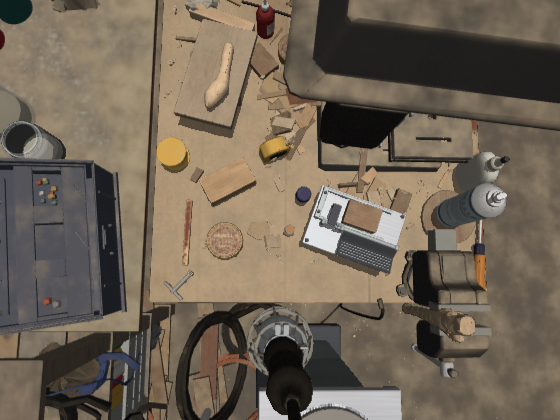

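View pics/side0.png

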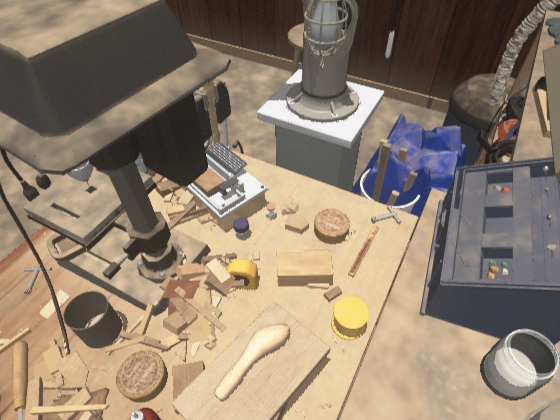

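The top view shows the holder at about (303–407, 183–272), with the stop end on the left. The offcut is at (363, 216), the lip at (335, 215) and the ribbed pad at (365, 252), nearer the robot. The drill press head overhangs at the upper right. In the side view the holder is at about (225, 180).

Run:
```python
from h import *
f=np.load("top0.npz"); p,P=f['p'],f['P']; 
b=P[280:295,230:300,2]; print("bench z",np.median(b))
m=((P[...,2]>.05)&(P[...,2]<.11)); box=np.zeros_like(m); box[175:285,295:415]=1; m&=box
flat=m&(abs(P[...,2]-np.float32(.060))<.006)
n,l,st,_=cv2.connectedComponentsWithStats(m.astype(np.uint8)); k=1+np.argmax(st[1:,4]); mm=l==k
r=cv2.minAreaRect((P[mm][:,:2]*1000).astype(np.float32)); print("all",r,cv2.boxPoints(r).round())
hs=cv2.cvtColor(p,cv2.COLOR_BGR2HSV)
def show(name,q):
    n,l,st,_=cv2.connectedComponentsWithStats(q.astype(np.uint8)); k=1+np.argmax(st[1:,4]); q=l==k
    r=cv2.minAreaRect((P[q][:,:2]*1000).astype(np.float32)); print(name,q.sum(),r,np.median(P[q][:,2]),P[q].mean(0))
show("off",mm&(hs[...,1]>90)&(P[...,2]>.072))
print(np.histogram(P[mm][:,2],bins=np.arange(.05,.112,.004)))
cv2.imwrite("pics/c.png",cv2.resize(p[170:290,290:420],None,fx=6,fy=5,interpolation=cv2.INTER_CUBIC)[:600])
# headroom: lowest thing above the work
q=(P[...,2]>.12)&(P[...,0]>.3); print("high", P[q].min(0),P[q].max(0))
f=np.load("side0.npz");P=f['P'];q=(P[...,2]>.12)&(P[...,0]>.3)&(P[...,1]>-.5)&(P[...,1]<.5)&(P[...,0]<1.1)
for a,bb in ((.3,.5),(.5,.7),(.7,.9),(.9,1.1)):
    w=P[q&(P[...,0]>a)&(P[...,0]<bb)]; print(a,len(w),w.min(0) if len(w) else '',w.max(0) if len(w) else '')
```

```text
bench z 0.0007837965580002941
all ((506.479736328125, -47.51617431640625), (197.7273712158203, 139.0311279296875), 70.58484649658203) [[ 408. -118.]
 [ 539. -164.]
 [ 605.   23.]
 [ 474.   69.]]
off 727 ((532.5210571289062, -59.502479553222656), (72.81766510009766, 50.98994827270508), 71.14506530761719) 0.08327669926209298 [ 0.53020754 -0.05797803  0.08297534]
(array([  13,   46, 1431,  761,   99,  257,  301,  655, 1178,  353,  225,
        251,    7,    0,    0]), array([0.05 , 0.054, 0.058, 0.062, 0.066, 0.07 , 0.074, 0.078, 0.082,
       0.086, 0.09 , 0.094, 0.098, 0.102, 0.106, 0.11 ]))
high [ 0.30004232 -0.34016334  0.12000213] [0.99499907 0.71137183 0.90792196]
0.3 4455 [ 0.30009373 -0.23321511  0.12011146] [0.49988886 0.49995973 0.45093929]
0.5 7065 [ 0.50013529 -0.23187433  0.12017211] [0.6999966  0.49997249 0.54875422]
0.7 37302 [ 0.70000339 -0.29751596  0.12006618] [0.89778263 0.12654502 0.55018487]
0.9 949 [0.99727477 0.15655472 0.12046343] [1.03027086 0.41900685 0.71929201]
```

View pics/c.png

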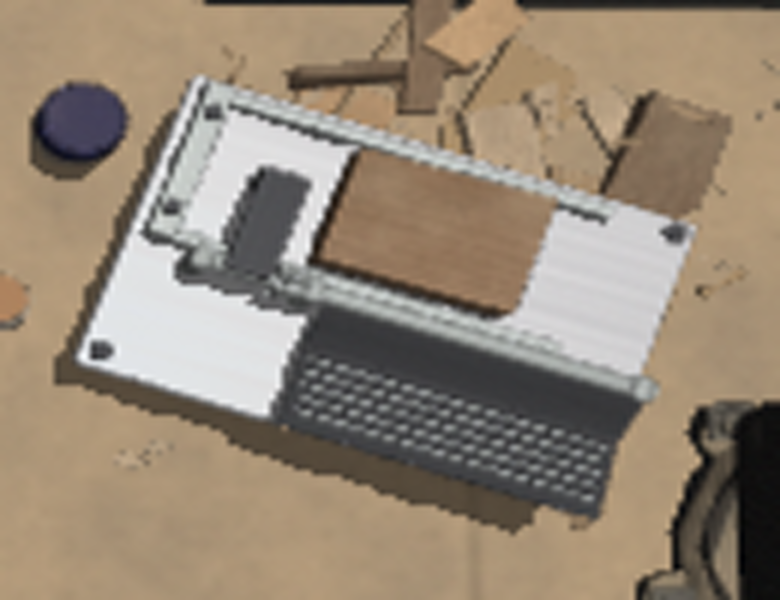

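The crop shows the plate's stop end at left, the offcut between the rails with the lip about 9 mm ahead of it, and the pad at lower right. The offcut measures 48 mm short of home, within the stated 45–60 mm. Next I'll refine the plate fit and check the path on the right and the IK.

```bash
cat >> h.py <<'E'
def fit(P,box):
    # plate from its flat top only
    m=(P[...,2]>.054)&(P[...,2]<.066)&box
    n,l,st,_=cv2.connectedComponentsWithStats(cv2.morphologyEx(m.astype(np.uint8),cv2.MORPH_CLOSE,np.ones((5,5))))
    m&=l==1+np.argmax(st[1:,4])
    return cv2.minAreaRect((P[m][:,:2]*1000).astype(np.float32))
E
python3 - <<'E'
from h import *
f=np.load("top0.npz");P=f['P'];box=np.zeros(P.shape[:2],bool);box[175:285,295:415]=1
print("top",fit(P,box))
for i in range(0,4):
  x=.1+.15*i; print("x",round(x,2),[round(float(np.max(P[...,2][(P[...,0]>x)&(P[...,0]<x+.15)&(P[...,1]>y)&(P[...,1]<y+.1)],initial=0)),2) for y in np.arange(-.6,.3,.1)])
f=np.load("side0.npz");P=f['P'];box=np.zeros(P.shape[:2],bool);box[140:225,180:275]=1
print("side",fit(P,box))
for i in range(0,4):
  x=.1+.15*i; print("x",round(x,2),[round(float(np.max(P[...,2][(P[...,0]>x)&(P[...,0]<x+.15)&(P[...,1]>y)&(P[...,1]<y+.1)],initial=0)),2) for y in np.arange(-.6,.3,.1)])
print(env.nose_length)
yaw=np.deg2rad(70.8); ex=np.array([np.cos(yaw),np.sin(yaw),0]);ey=np.array([-ex[1],ex[0],0])
for s in (1,-1):
    Y=s*ey;Z=np.array([0,0,-1.]);X=np.cross(Y,Z); q=R.from_matrix(np.c_[X,Y,Z]).as_quat(scalar_first=True)
    for xh in(-58,0):
        t=np.array([.5065,-.0475,.30])+ex*xh/1000+ey*.01
        for z in(.30,.14):
            t[2]=z; print(s,xh,z,q.round(4),np.round(kin.inverse_kinematics(t,q),2))
E
```

```text
top ((520.9054565429688, -52.60057067871094), (197.7273712158203, 164.7960662841797), 70.58484649658203)
x 0.1 [0.0, 0.0, 0.0, 0.12, 0.13, 0.02, 0.02, 0.0, 0.35]
x 0.25 [0.0, 0.0, 0.03, 0.26, 0.26, 0.01, 0.45, 0.66, 0.01]
x 0.4 [0.0, 0.0, 0.2, 0.23, 0.13, 0.1, 0.1, 0.91, 0.04]
x 0.55 [0.0, 0.0, 0.2, 0.47, 0.55, 0.55, 0.55, 0.48, 0.05]
side ((531.9442138671875, -0.36695098876953125), (129.39300537109375, 171.4735107421875), 51.437076568603516)
x 0.1 [0.0, 0.0, 0.0, 0.12, 0.09, 0.02, 0.02, 0.01, 0.42]
x 0.25 [0.0, 0.0, 0.0, 0.17, 0.19, 0.01, 0.44, 0.45, 0.01]
x 0.4 [0.0, 0.0, 0.0, 0.09, 0.09, 0.1, 0.1, 0.04, 0.04]
x 0.55 [0.0, 0.0, 0.0, 0.16, 0.17, 0.3, 0.55, 0.48, 0.05]
0.0726
1 -58 0.3 [ 0.     -0.5793  0.8151  0.    ] [ 1.04  0.39 -1.17  1.94  0.41  1.08  2.51]
1 -58 0.14 [ 0.     -0.5793  0.8151  0.    ] [ 0.98  0.74 -1.19  2.07  0.88  0.96  2.11]
1 0 0.3 [ 0.     -0.5793  0.8151  0.    ] [ 0.91  0.42 -1.17  1.92  0.43  1.09  2.37]
1 0 0.14 [ 0.     -0.5793  0.8151  0.    ] [ 0.86  0.76 -1.19  2.05  0.88  0.98  2.  ]
-1 -58 0.3 [-0.      0.8151  0.5793  0.    ] [ 0.46  0.2  -0.43  1.97  0.1   0.99 -0.36]
-1 -58 0.14 [-0.      0.8151  0.5793  0.    ] [ 0.38  0.44 -0.37  2.11  0.26  0.64 -0.5 ]
-1 0 0.3 [-0.      0.8151  0.5793  0.    ] [ 0.38  0.23 -0.48  1.95  0.12  1.   -0.49]
-1 0 0.14 [-0.      0.8151  0.5793  0.    ] [ 0.29  0.45 -0.4   2.08  0.29  0.66 -0.63]
```

```bash
cat >> h.py <<'E'
O=np.array([.508,-.048,0]); yaw=np.deg2rad(70.7)
ex=np.array([np.cos(yaw),np.sin(yaw),0]);ey=np.array([-ex[1],ex[0],0]);ez=np.array([0,0,1.])
Q=R.from_matrix(np.c_[np.cross(-ey,-ez),-ey,-ez]).as_quat(scalar_first=True)
def H(x,y,z): return O+ex*x/1000+ey*y/1000+ez*z/1000   # holder mm -> world
def inH(p): d=np.array(p)-O; return np.array([d@ex,d@ey,d[2]])*1000
def st(): s=env.get_state(); print("t %.2f"%s['time'],"H",inH(s['tcp_pos']).round(1),"F",np.round([s['force']@ex,s['force']@ey,s['force'][2]],1),"T",s['torque'].round(2),"op %.4f"%s['opening']); return s
E
python3 - <<'E'
from h import *
s=st(); p=s['tcp_pos'].copy(); p[2]=.45
env.movel(p,velocity=.3); 
print(np.round(kin.inverse_kinematics(H(-58,10,400),Q),2))
env.reach(H(-58,10,400),Q); st(); env.grip(.060)
env.movel(H(-58,10,190),velocity=.2); s=st(); print(s['qpos'].round(2))
p,d=camera("wrist"); cv2.imwrite("pics/w1.png",p)
p2,_=camera("top"); cv2.imwrite("pics/t1.png",p2)
E
```

```text
t 0.10 H [-601.4   20.1  303. ] F [ 0.2  0.3 -0.4] T [0.01 0.02 0.03] op 0.0858
[ 0.49  0.11 -0.45  1.84  0.05  1.2  -0.31]
t 2.70 H [-59.4   9.4 400. ] F [-0.9 -0.1 -0.2] T [-0.04  0.    0.01] op 0.0853
t 4.28 H [-57.8   9.4 190.9] F [-0.1 -0.4 -0.2] T [ 0.   -0.01  0.01] op 0.0600
[ 0.43  0.36 -0.42  2.07  0.21  0.75 -0.46]
```

View pics/w1.png

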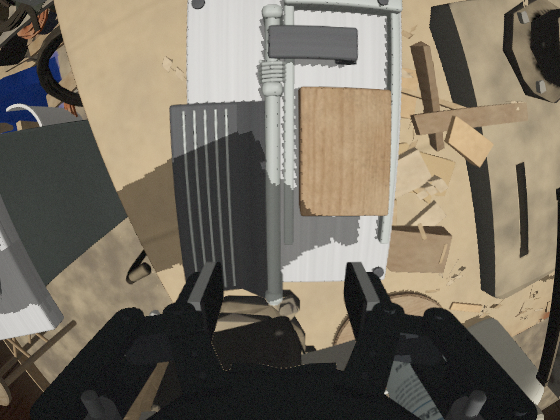

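The wrist view shows the offcut squarely in the channel at (300–391, 87–215) and the pad at (172–268, 103–288). The fingertips are near (205, 270) and (362, 270), straddling the hinge bar. I'll cast these points to check them.

Run:
```python
from h import *
c=calibration("wrist"); p,d=camera("wrist"); Rm=cv2.Rodrigues(np.array(c['rvec'],float))[0]; t=np.array(c['tvec']).ravel(); C=-Rm.T@t
def ray(u,v):
    a=np.array([(u-c['cx'])/c['fx'],(v-c['cy'])/c['fy']]); r=np.hypot(*a)
    return np.r_[a/r*np.sin(r),np.cos(r)]
def plane(u,v,z): w=Rm.T@ray(u,v); return inH(C+w*(z-C[2])/w[2])
def dep(u,v): k=ray(u,v); return inH(C+Rm.T@(k/k[2]*d[v,u]))
for n,u,v in (("BL",301,213),("BR",390,214),("FR",391,89),("FL",301,87)): print("off",n,plane(u,v,.082).round(1),dep(345,150).round(1))
for n,u,v,z in (("lipend -x L",269,58,.074),("lip R",357,62,.08),("stopbar",340,8,.076),("hinge",273,280,.088),("rail out",399,150,.07),("pad edge",172,105,.088)): print(n,plane(u,v,z).round(1))
for u,v in ((208,268),(215,268),(358,268),(352,268),(200,300),(368,295),(210,290),(360,290)): print("tip",u,v,dep(u,v).round(1))
```

```text
off BL [-37.9  -0.4  82. ] [ -0.8 -24.5  82.4]
off BR [-38.6 -54.4  82. ] [ -0.8 -24.5  82.4]
off FR [ 34.9 -50.2  82. ] [ -0.8 -24.5  82.4]
off FL [33.6  0.4 82. ] [ -0.8 -24.5  82.4]
lipend -x L [51.  17.9 74. ]
lip R [ 49.1 -30.7  80. ]
stopbar [ 81.8 -22.1  76. ]
hinge [-79.1  16.2  88. ]
rail out [ -1.2 -61.1  70. ]
pad edge [25.8 70.2 88. ]
tip 208 268 [-46.5  43.8 133.8]
tip 215 268 [-46.3  40.5 134.1]
tip 358 268 [-46.6 -23.6 133.8]
tip 352 268 [-46.4 -20.8 134. ]
tip 200 300 [-46.7  41.7 159.5]
tip 368 295 [-46.1 -22.6 157.1]
tip 210 290 [-47.8  39.7 150.3]
tip 360 290 [-46.9 -20.6 151.9]
```

Run:
```python
from h import *
env.movel(H(-58,11.5,165),velocity=.1); st()
print(env.movel(H(-58,11.5,138),velocity=.02,stop_force=1.8)); st()
p,d=camera("wrist"); cv2.imwrite("pics/w2.png",p)
```

```text
t 4.83 H [-58.   11.6 165. ] F [0.2 0.4 0.7] T [ 0.02 -0.02 -0.01] op 0.0596
True
t 5.75 H [-58.   11.3 145.5] F [-0.2 -1.4  3. ] T [-0.03 -0.09  0.05] op 0.0598
```

Run:
```python
from h import *
for z in (141,137,134,132):
    r=env.movel(H(-58,11.5,z),velocity=.03,stop_force=9); print(r); s=st()
    if s['force'][2]>11.5: break
p,d=camera("wrist"); cv2.imwrite("pics/w3.png",p)
```

```text
False
t 6.10 H [-58.   10.1 141.6] F [-1.1 -1.5  6.2] T [-0.26 -0.15  0.03] op 0.0599
False
t 6.38 H [-58.    8.8 138.5] F [-2.  -3.8 12.3] T [-0.54 -0.24  0.07] op 0.0601
```

View pics/w3.png

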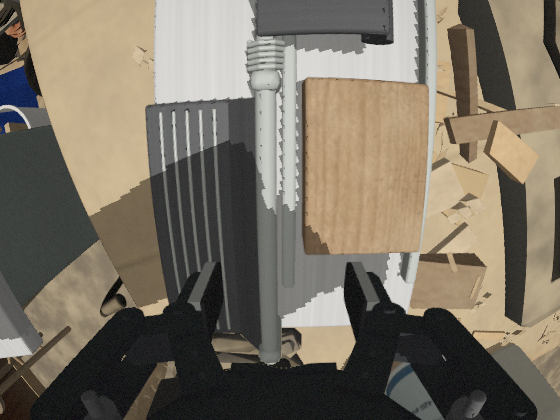

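The wrist view shows the pad finger on the pad's middle, and the channel finger behind the offcut, whose back edge is at row 250. I'll read the pad and lip heights from depth.

```bash
cat >> h.py <<'E'
class W:
    def __init__(s,name=None):
        c=s.c=calibration("wrist"); s.p,s.d=camera("wrist"); s.R=cv2.Rodrigues(np.array(c['rvec'],float))[0]; s.C=-s.R.T@np.array(c['tvec']).ravel()
        if name: cv2.imwrite(f"pics/{name}.png",s.p)
        v,u=np.mgrid[:420,:560]; a=np.dstack([(u-c['cx'])/c['fx'],(v-c['cy'])/c['fy']]); r=np.maximum(np.linalg.norm(a,axis=2,keepdims=True),1e-9)
        k=np.concatenate([a/r*np.tan(r),np.ones_like(r)],2)
        w=(k*s.d[...,None])@s.R+s.C-O
        s.P=np.dstack([w@ex,w@ey,w[...,2]])*1000   # holder mm
    def clip(s):
        P=s.P; b=(P[...,0]>-30)&(P[...,0]<20)&(P[...,1]>35)&(P[...,1]<62)&(P[...,2]>62)&(P[...,2]<95)
        f=np.polyfit(P[b][:,1],P[b][:,2],1); print("pad z at y47 %.1f tilt %.3f n %d"%(np.polyval(f,47),f[0],b.sum()))
        b=(P[...,0]>49)&(P[...,0]<63)&(P[...,1]>-34)&(P[...,1]<-22)&(P[...,2]>66); print("lip top z",np.median(P[b][:,2]) if b.sum() else None)
    def off(s):
        P=s.P; hs=cv2.cvtColor(s.p,cv2.COLOR_BGR2HSV)
        b=(P[...,2]>77)&(P[...,2]<90)&(abs(P[...,1]+27)<32)&(P[...,0]>-50)&(hs[...,1]>70)&(hs[...,2]>60)
        q=P[b]; print("off x",np.percentile(q[:,0],[.5,99.5]).round(1),"y",np.percentile(q[:,1],[.5,99.5]).round(1),"z",np.median(q[:,2]).round(1))
E
python3 - <<'E'
from h import *
w=W(); w.clip(); w.off(); P=w.P
for v,u in((280,205),(290,205),(300,205),(280,360),(290,360),(270,355),(320,240),(250,240)): print(u,v,P[v,u].round(1))
st()
E
```

```text
pad z at y47 71.0 tilt 0.040 n 6488
lip top z 103.6411989869595
off x [-38.8  33.9] y [-51.1   0.9] z 81.6
205 280 [-45.9  41.9  93.2]
205 290 [-46.3  40.4 100.4]
205 300 [-47.7  39.5 105.4]
360 280 [-47.6 -23.2  90.7]
360 290 [-46.8 -21.1  99.8]
355 270 [-46.8 -22.5  83.1]
240 320 [-83.4  32.   70.9]
240 250 [-40.6  29.   74.5]
t 6.48 H [-58.    8.8 138.6] F [-1.5 -3.8 12.2] T [-0.51 -0.33  0.05] op 0.0599
```

Run:
```python
from h import *
env.movel(H(-58,16,136),velocity=.03,stop_force=12); st()
for z in (133.5,131.5,130):
    r=env.movel(H(-58,16,z),velocity=.03,stop_force=8); print(r); s=st(); W().clip()
    if s['force'][2]>19: break
```

```text
t 6.78 H [-57.8  10.3 139. ] F [-2.7 -9.3 14.6] T [-1.1  -1.28  0.06] op 0.0603
False
t 7.03 H [-57.8   9.3 137.1] F [ -3.9 -10.3  20.7] T [-1.27 -1.3   0.13] op 0.0601
pad z at y47 69.1 tilt -0.021 n 6373
lip top z 104.96665247541358
```

Run:
```python
from h import *
for y,z in ((11,133.5),(8,133),(6,132.5)):
    env.movel(H(-58,y,z),velocity=.03,stop_force=15); s=st(); W().clip()
W("w4")
```

```text
t 7.40 H [-57.8   7.7 135.7] F [-1.3 -4.5 17.6] T [-0.4  -0.07  0.1 ] op 0.0601
pad z at y47 67.7 tilt -0.068 n 6195
lip top z 99.93110948829096
t 7.70 H [-57.7   6.6 134.7] F [-1.2  1.1 20.2] T [0.01 0.86 0.03] op 0.0595
pad z at y47 66.5 tilt -0.103 n 6069
lip top z 101.18791226208299
t 8.00 H [-57.7   6.1 134.3] F [-0.4  7.  28.5] T [0.59 2.3  0.04] op 0.0605
pad z at y47 66.4 tilt -0.109 n 6058
lip top z 101.4571412977675
```

Run:
```python
from h import *
env.movel(H(-58,8,133.2),velocity=.03); st()
for x in (-44,-34):
    print(env.movel(H(x,8,133.2),velocity=.03,stop_force=15)); st(); w=W(); w.clip(); w.off()
cv2.imwrite("pics/w5.png",w.p)
```

```text
t 8.35 H [-57.7   6.6 134.9] F [-1.3 -0.  16.8] T [0.   0.61 0.04] op 0.0602
False
t 8.97 H [-47.5   7.2 134.5] F [-11.8   1.6  21.9] T [-1.98  1.72  0.39] op 0.0600
pad z at y47 66.5 tilt -0.103 n 5840
lip top z 101.32690848404879
off x [-35.   37.8] y [-51.1   0.6] z 81.6
False
t 9.50 H [-37.5   7.5 134.5] F [-10.9   1.2  22.2] T [-2.04  1.88  0.35] op 0.0601
pad z at y47 67.9 tilt -0.250 n 5989
lip top z 101.42820714139714
off x [-24.9  47.7] y [-51.2   0.3] z 81.6
```

View pics/w5.png

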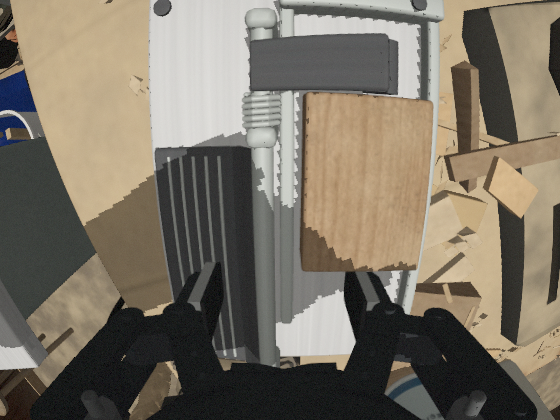

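The offcut is moving with the finger, its back edge at row 270. The lip is raised at (255–398, 35–92), just ahead of it. I'll carry on.

Run:
```python
from h import *
for x in (-20,-6):
    print(env.movel(H(x,8,133.2),velocity=.03,stop_force=12)); st(); w=W(); w.clip(); w.off()
for x in (-3,0,3,6):
    r=env.movel(H(x,8,133.2),velocity=.02,stop_force=12); print(x,r); s=st()
    if s['force']@ex<-22: break
w=W("w6"); w.clip(); w.off()
```

```text
False
t 10.17 H [-23.6   7.6 134.4] F [-11.    2.2  22.7] T [-1.96  2.02  0.33] op 0.0600
pad z at y47 69.9 tilt -0.351 n 5461
lip top z 101.32794955375184
off x [-11.3  60.6] y [-51.4   0.2] z 81.6
False
t 10.83 H [-10.    7.7 134.4] F [-13.4   2.9  23.6] T [-2.18  2.13  0.42] op 0.0599
pad z at y47 71.0 tilt -0.391 n 4206
lip top z 101.25087775043312
off x [ 2.2 75.3] y [-51.5   0.2] z 81.6
-3 False
t 11.18 H [ -7.1   7.7 134.4] F [-13.    3.3  24.2] T [-2.23  2.21  0.4 ] op 0.0603
0 False
t 11.48 H [ -4.2   7.7 134.4] F [-14.3   1.5  23.6] T [-2.31  2.17  0.4 ] op 0.0604
3 False
t 11.78 H [ -1.8   7.7 134.4] F [-14.5   2.9  23.1] T [-2.62  2.24  0.42] op 0.0601
6 False
t 12.08 H [ -1.2   7.6 134.4] F [-20.4   2.6  28.7] T [-3.77  2.63 -0.04] op 0.0599
pad z at y47 71.9 tilt -0.379 n 3479
lip top z 101.43009079100617
off x [10.3 83.5] y [-51.6   0. ] z 81.6
```

View pics/w6.png

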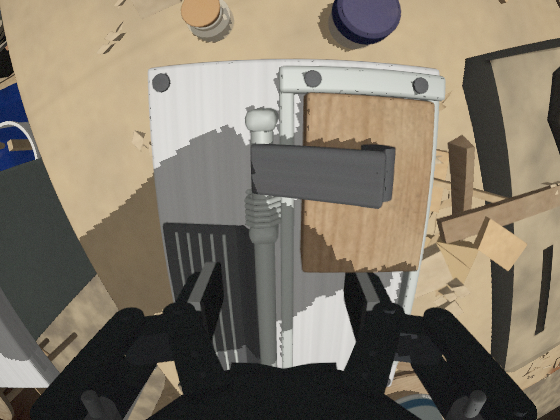

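The offcut has met the stop: its front edge, at rows 95–100, is against the bar, and the force rose when the motion stalled. I'll push a touch more, back the finger off with the pad still down, then release.

Run:
```python
from h import *
env.movel(H(9,8,133.2),velocity=.02,stop_force=12); st(); w=W(); w.off()
env.movel(H(-10,8,133.2),velocity=.03); st(); w=W(); w.clip(); w.off()
env.movel(H(-10,9,150),velocity=.03); st()
env.movel(H(-10,11,200),velocity=.08); st(); w=W("w7"); w.clip(); w.off()
```

```text
t 12.35 H [ -1.2   7.7 134.7] F [-1.7  2.5 12.2] T [-0.07  0.99 -0.03] op 0.0599
off x [10.2 83.4] y [-51.5   0.1] z 81.7
t 12.86 H [ -6.6   7.2 134.7] F [ 6.5  2.8 14.4] T [ 1.79  0.41 -0.28] op 0.0598
pad z at y47 71.4 tilt -0.418 n 3877
lip top z 101.23131086825026
off x [10.1 83.3] y [-51.5   0.2] z 81.6
t 13.62 H [-10.3   9.1 149.8] F [-0.8 -0.4  0.2] T [-0.01 -0.   -0.01] op 0.0598
t 14.39 H [-10.1  11.2 199.8] F [ 0.3 -0.7 -0.4] T [-0.03  0.06  0.  ] op 0.0596
pad z at y47 73.0 tilt 0.106 n 2952
lip top z 100.80209139901874
off x [ 9.9 83.2] y [-51.5   0.1] z 81.6
```

View pics/w7.png

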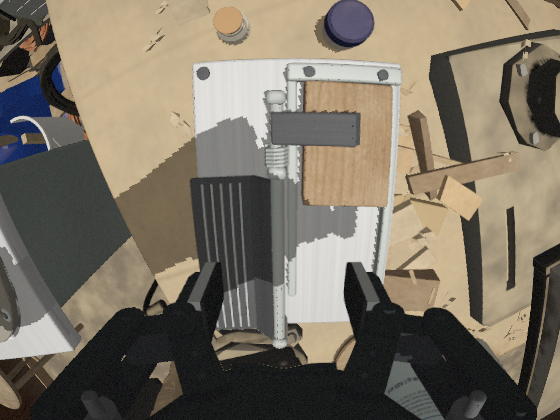

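The offcut's front edge (row 82) meets the stop bar (row 80). The lip lies on it at (270–360, 113–147). The pad tilt of 0.106 rad means a clip angle of about 0.19 rad, so it is clamped. I'll move clear and hand in.

Run:
```python
from h import *
env.movel(H(-40,11,300),velocity=.2); env.dwell(.5); st(); w=W(); w.clip(); w.off(); print(job.job_done())
```

```text
t 15.62 H [-39.9  11.1 299.8] F [ 0.5 -0.2  0.6] T [-0.03 -0.03  0.02] op 0.0597
pad z at y47 73.0 tilt 0.108 n 1570
lip top z 93.45533864259225
off x [10.  82.9] y [-51.7   0.3] z 81.6
the job is handed in; nothing more can be done
None
```

The offcut is home against the stop and clamped by the clip (about 0.19 rad by wrist-camera depth), the arm is clear, and the job was handed in at 15.6 s; the hand-in call returned no verdict.

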